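Hang the incubation timer on its screw and start it

TASK

Hang the incubation timer by its keyhole on the screw in the console's sloping face: pass the screw head through the round hole and slide the timer down the slope until the screw is fully home at the end of the narrow slot and the timer hangs straight, flat against the face. Then start it by pressing its big round button right down, and leave it hanging, without shifting the calculator or the amber jar.

Things in the scene. Friction and masses are not known exactly. Their poses are not given: they have to be found in the camera images.
- timer_center (a point): Centre of the timer's white box, 82 long x 54 wide x 30 mm thick, with display and big button, fixed on a 3 mm steel plate 127 x 56 mm that sticks out 42 mm past one short end as a tab with a keyhole. About 0.2 kg. Starts flat on the bench, display up. The centre is 18 mm above the plate's underside. Axes: x towards the keyhole tab, y across the 54 mm width (grip there), z out of the display.
- timer_hole (a point): Centre of the round part of the keyhole, 20 mm diameter, half-way through the 3 mm plate: 54 mm from the box's centre along the timer's x, 16.5 mm below it along z. From here a slot 9 mm wide runs on towards the tab's end (+x).
- timer_slot_end (a point): Where the screw's axis lies when the screw touches the closed end of the narrow slot: 18 mm beyond the centre of the round part along the timer's x, half-way through the plate. The plate ends 11 mm farther on. Same axes as the timer.
- start_top (a point): Centre of the top of the timer's start button: dark grey, round, 29 mm across, standing 7.5 mm out of the display face, on the centre line, 23 mm from the box's centre away from the keyhole. z out of the display. It is 40.5 mm above the plate's underside when up.
- start (a joint): Travel of the start button: 0 up, 0.004 m fully pressed; a spring brings it back up (about 1.3 N to begin, 4 N at the bottom).
- screw: Steel screw in the middle part of the dark slot along the console's 40-degree face. Shank 6 mm; round head 14 mm across, its underside 6 mm and its top 9.5 mm off the face. Origin on its axis at the face. Axes: x straight up the slope, y along the console, z out along the screw. Mains sockets (86 mm square, 9 mm thick) begin 80 mm or more to either side of it.
- console: Fixed white service console: 420 mm long (y), 240 mm deep (x), 174 mm tall, a 50 mm vial loose on its flat top; its face sloping at 40 degrees down towards the robot from the top to a 20 mm high toe. Origin at the centre of its underside; the toe lies at x = -120 mm, the ridge at x = +64 mm. The screw stands 160 mm up the face. Other clutter farther out is up to 150 mm tall.
- calculator: Bystander: a black pocket calculator, 122 x 72 x 14 mm, lying to the other side of the console's front from the timer. Origin at the centre of its underside.
- jar: Bystander: an amber jar with a white cap, 42 mm across, 58 mm tall, standing on the bench in front of the console. Origin at the centre of its underside.
Mind the look-alikes: they are no part of the job. Leave any brown or pink look-alike of the part that bears timer_center alone.

How it is judged:
By the outcome, as a careful person would: the job done as asked, in the order asked, and still so for the second after the job is handed in, with the robot touching nothing.
It also fails if it takes over 61 s, if anything falls off the work surface, if the arm or the gripper's body presses on something with over 40 N, if the wrist force passes 120 N, or if a joint passes its speed limit or range.

ROBOT

A 6-joint arm with a two-finger parallel gripper is mounted at the origin on the work surface. World frame = base frame: x ahead of the robot, y to its left, z up, the work surface at z = 0. Lengths are in mm, angles in rad, forces in N, time in s.
With the tool pointing down it reaches from about 350 to 875 mm from the base axis. Payload 4.2 kg.
Tool frame: the origin (TCP) lies midway between the tips of the shut fingers; the grasp point (between the pads) lies 19 mm behind it (arm.tcp_to_grasp is the distance from the TCP to the grasp point, in mm); z points along the fingers, y is the line along which they close (so a half turn about z gives the same grasp; the last joint's range is limited). The gripper opens to 85 mm and grips with 20 to 120 N. Pads are 22 mm wide; open, the fingers measure 114 mm over their backs; the gripper's body (76 mm by 85 mm) begins 54 mm behind the grasp point. The pads swing forward as they close: fully open they stand 13 mm farther back than shut.
Start: joints at [-0.916, 0.385, 0.008, 0, -1.194, -0.259], TCP at [240.98, -576.652, 231.312] pointing down, gripper open.
Joint ranges: [-3.14, 3.14], [-1.21, 2.06], [-1.07, 1.41], [-3.16, 2.05], [-2.99, -0.16], [-3.1, 3.1]. Speed limits (rad/s): [2.79, 2.79, 3.14, 3.14, 3.14, 3.14].

INTERFACE

Orientations are given as a unit quaternion [x, y, z, w].
In Python, from bench import arm, imaging, job, models gives the robot as it stands.
- The arm moves only by the tool arm_command, never from a script. Its argument "rows" is a list of rows, each an object with "grip": the opening, from 0 (shut) to 1 (fully open); "linear": the shift along the tool's x, y, z in mm, a list of three; "rot": the turn, a rotation vector about the tool's x, y, z in rad, a list of three. In form: [{"grip": grip, "linear": [tx, ty, tz], "rot": [rx, ry, rz]}, ...]. A call has 1 to 10 rows; each row is the pose to reach, as a shift and turn from the pose commanded when the call began, along the tool's axes at that moment; what a row does not reach only later rows make up. A row lasts 1/8 s, in which the tool goes at most 62.5 mm and 10.7 degrees, less where a joint would pass 70% of its speed; a pose out of reach is approached as far as the arm can. A call with a gripper value outside its range is refused whole. The fingers move at their own pace and stop on an object; the grip force is fixed at half the most. Time passes only in rows, so rows that repeat a pose let the fingers close. It gives the time, the measured TCP pose, the force, the opening and the grip force at its end, in the units of the state.
- arm.read_state(): the state, without advancing time (a new reading comes with each control period).
- imaging.get_image(name): name is "scene" or "side" or "wrist"; returns a dict with "frame" (400x640x3 uint8, red, green, blue), "fx", "fy", "cx", "cy" (pixels), "extrinsics" (4x4, takes a point from world to camera coordinates); the wrist camera has in their place "T_tool_cam" (4x4, takes a point from camera to tool coordinates, whose origin is the TCP and whose axes are the flange's). Camera axes: x right, y down, z forward; pixel columns grow to the right and rows downward; lengths in mm; the calibration is good to about 2 mm. A picture is of the moment at which its call begins: read the wrist's pose just before it. There is no depth.
- job.job_done(): hands the job in; it is judged then, once.
Trained networks look in a picture, given as the dict that the camera call returned (one of the last four; its "shot" number tells which), for a name from the list of things; names that differ only in an ending like _2 or _b are one class to them, and where a whole thing is asked for, a point or a joint stands for the part that bears it (a point fixed in the world has none). Each returns a list of dicts, best first, with "score" (0 to 1); they miss things now and then, are a little off and sometimes report something else, mostly with a low value. They report only what shows in the picture. A call takes as long as a camera call. They do not tell look-alikes from the thing itself.
- models.spot_in(picture, query): "rect" ([left, top, right, bottom] in pixels, round what is visible of it).
- models.tip_of(picture, query): "pixel" ([column, row] in pixels: a listed point, or the origin of a listed thing).
The state is a dict: "clock": time; "joints": joint angles; "joint_vel": joint speeds; "joint_efforts": joint torques, N m; "position": TCP position; "ee_rot": TCP orientation; "contact_force": force on the tool from outside, world axes, zero at the start; "wrist_torque": the same for the moment, N m; "gripper_width": finger opening in mm; "grasp_force": force on a finger pad.
Only numpy, scipy, OpenCV 4.12 (cv2) and the standard library are available. Lean on these libraries where they do the work, as an engineer would, in place of code of your own. Each camera call takes 0.05 s, during which the arm holds its last target. There are 200 camera calls.

## Working session

There is one attempt and no reset: what is moved stays moved. The work goes in short steps, Python scripts to look and compute and a tool call to move; the robot and the scene stay as the last step left them, time stands still between calls to the robot, and variables do not carry over. Pictures are saved under pics/ and viewed, at most 13 in all, crops included, and the job is handed in when it is done.

Besides the shell and the picture viewer there is one more tool, called in YAML: its name, and indented under it one key for each argument. arm_command: Moves the arm, as the interface text tells. Its arguments: {"type":"object","properties":{"rows":{"type":"array"}},"required":["rows"]}

```bash
ls; mkdir -p pics; cat > h.py <<'E'
import numpy as np, cv2
from scipy.spatial.transform import Rotation as R
from bench import arm, imaging, job, models
def shot(n):
    s=arm.read_state(); p=imaging.get_image(n)
    K=np.array([[p['fx'],0,p['cx']],[0,p['fy'],p['cy']],[0,0,1]])
    if n=='wrist':
        T=np.eye(4);T[:3,:3]=R.from_quat(s['ee_rot']).as_matrix();T[:3,3]=s['position']
        E=np.linalg.inv(T@p['T_tool_cam'])
    else: E=np.array(p['extrinsics'])
    return p,K,E
def ray(K,E,px):
    d=E[:3,:3].T@np.linalg.inv(K)@np.array([px[0],px[1],1.]); return -E[:3,:3].T@E[:3,3], d/np.linalg.norm(d)
def tri(obs):
    A=np.zeros((3,3));b=np.zeros(3)
    for K,E,px in obs:
        c,d=ray(K,E,px);M=np.eye(3)-np.outer(d,d);A+=M;b+=M@c
    x=np.linalg.solve(A,b); return x,[proj(K,E,x)-np.array(px) for K,E,px in obs]
def proj(K,E,X):
    q=K@(E[:3,:3]@X+E[:3,3]); return q[:2]/q[2]
def onz(K,E,px,z):
    c,d=ray(K,E,px); return c+d*(z-c[2])/d[2]
def save(p,f): cv2.imwrite(f,cv2.cvtColor(p['frame'],cv2.COLOR_RGB2BGR))
E
cat > a.py <<'E'
from h import *
for n in ['scene','side','wrist']:
    p,K,E=shot(n); save(p,f'pics/{n}0.png')
    np.savez(f'{n}0.npz',K=K,E=E)
    for q in ['timer_center','timer_hole','timer_slot_end','start_top','screw','console','calculator','jar']:
        print(n,q,[(np.round(r['pixel'],1).tolist(),round(r['score'],2)) for r in models.tip_of(p,q)][:4])
    print([(np.round(r['rect']).tolist(),round(r['score'],2)) for r in models.spot_in(p,'timer_center')][:4])
E
python3 a.py
```

```text
pics
scene timer_center [([333.9, 177.0], 0.92), ([279.5, 131.6], 0.81), ([338.9, 132.4], 0.63), ([380.3, 150.7], 0.58)]
scene timer_hole [([352.0, 185.3], 0.87), ([407.8, 127.7], 0.82), ([394.3, 165.8], 0.81), ([390.3, 252.4], 0.69)]
scene timer_slot_end [([356.7, 188.7], 0.98), ([273.3, 152.0], 0.77), ([397.1, 169.4], 0.65), ([326.1, 125.0], 0.55)]
scene start_top [([327.9, 169.8], 0.6), ([340.8, 137.0], 0.53), ([285.3, 129.0], 0.48), ([377.1, 143.0], 0.4)]
scene screw [([391.3, 255.8], 0.54)]
scene console [([384.7, 275.6], 0.98)]
scene calculator [([229.2, 360.7], 0.78)]
scene jar [([304.9, 227.0], 0.86)]
[([386.0, 102.0, 422.0, 134.0], 0.81), ([322.0, 121.0, 353.0, 149.0], 0.73), ([367.0, 138.0, 408.0, 175.0], 0.62), ([259.0, 119.0, 298.0, 157.0], 0.61)]
side timer_center [([190.8, 332.1], 0.97), ([357.7, 311.4], 0.89), ([284.5, 302.2], 0.83), ([232.1, 279.3], 0.62)]
side timer_hole [([221.7, 274.1], 0.84), ([291.9, 324.4], 0.77), ([277.4, 256.0], 0.72), ([183.3, 321.7], 0.71)]
side timer_slot_end [([271.8, 257.5], 0.85), ([297.2, 331.8], 0.78), ([378.7, 296.8], 0.74), ([221.6, 269.1], 0.56)]
side start_top [([192.0, 331.7], 0.65), ([281.8, 288.9], 0.54), ([238.9, 277.8], 0.49), ([355.6, 307.3], 0.48)]
side screw []
side console [([269.0, 197.6], 0.72)]
side calculator [([380.8, 163.7], 0.89)]
side jar [([329.4, 227.4], 0.7)]
[([264.0, 249.0, 313.0, 275.0], 0.98), ([270.0, 285.0, 311.0, 338.0], 0.9), ([210.0, 267.0, 252.0, 300.0], 0.87), ([169.0, 312.0, 209.0, 353.0], 0.71)]
wrist timer_center []
wrist timer_hole []
wrist timer_slot_end []
wrist start_top []
wrist screw []
wrist console []
wrist calculator []
wrist jar []
[([391.0, 350.0, 423.0, 369.0], 0.54)]
```

```bash
python3 - <<'E'
import cv2,numpy as np
a=cv2.imread('pics/scene0.png');b=cv2.imread('pics/side0.png')
x=cv2.resize(a[90:390,170:490],None,fx=2.5,fy=2,interpolation=cv2.INTER_CUBIC)
cv2.imwrite('pics/sc1.png',cv2.resize(a[90:330,170:490],(800,600),interpolation=cv2.INTER_CUBIC))
cv2.imwrite('pics/si1.png',cv2.resize(b[140:380,130:450],(800,600),interpolation=cv2.INTER_CUBIC))
E
```

```text
(no output)
```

View pics/sc1.png

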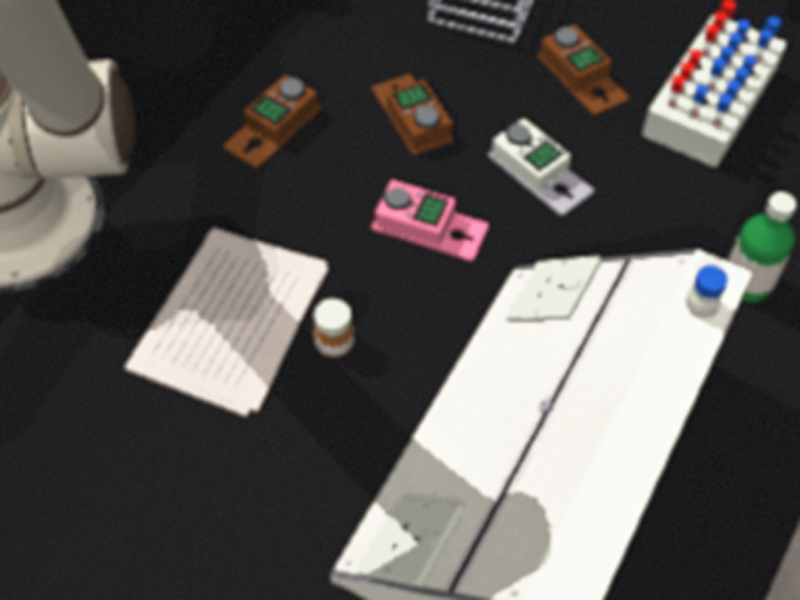

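View pics/si1.png

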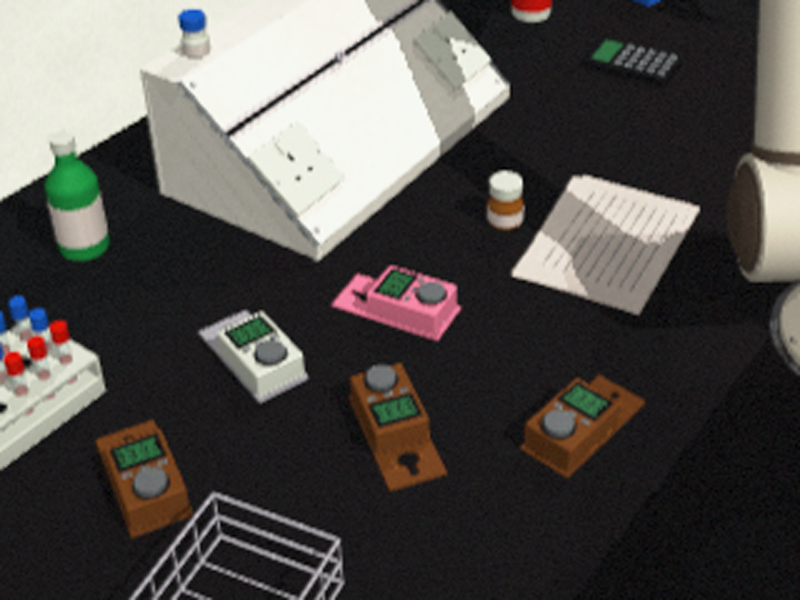

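The scene view shows the white timer at about (384,152) and the screw at (388,252). In the side view they are at about (234,280) and (266,163). The brown and pink timers are look-alikes.

```bash
python3 - <<'E'
from h import *
np.set_printoptions(precision=1,suppress=True)
C={n:(lambda d:(d['K'],d['E']))(np.load(n+'0.npz')) for n in('scene','side')}
for n,a,b in [('center',(380.3,150.7),(232.1,279.3)),('start',(377.1,143),(238.9,277.8)),('hole',(394.3,165.8),(221.7,274.1)),('screw',(388.2,252),(266.2,163)),('jar',(304.9,227),(329.4,227.4)),('console',(384.7,275.6),(269,197.6)),('toecornerL?',(170+335/2.5,90+577/2.5),(130+510/2.5,140+90/2.5)),('toecorner near',(170+517/2.5,90+268/2.5),(130+318/2.5,140+256/2.5)),('calc',(229.2,360.7),(380.8,163.7))]:
    x,e=tri([(*C['scene'],a),(*C['side'],b)]); print(n,x,np.concatenate(e))
for n in C: print(n,-C[n][1][:3,:3].T@C[n][1][:3,3])
s=arm.read_state();print({k:np.round(v,3).tolist() for k,v in s.items()})
p=imaging.get_image('wrist');print(p['T_tool_cam'],p['fx'])
E
```

```text
center [494.  403.2  22.1] [ 1.5 -0.3  1.8  0.3]
start [473.4 406.   41.2] [-0.2  0.  -0.3 -0. ]
hole [550.3 388.4  -0.5] [ 0.8 -0.2  0.9  0.2]
screw [687.8  38.6 125.4] [-0.7  0.1 -0.6 -0.1]
jar [435.4  57.5  -0.6] [ 0.4 -0.   0.4 -0. ]
console [689.7  38.5  -2.1] [-2.   0.3 -1.7 -0.2]
toecornerL? [ 580.5 -178.1    9.6] [-1.4  0.  -1.   0. ]
toecorner near [558.3 245.    9. ] [-1.1  0.2 -1.1 -0.2]
calc [ 488.5 -348.5    9. ] [ 0.8  0.   0.5 -0.1]
scene [ 841.3 -501.9 1115.9]
side [-212.7 1052.5  890.9]
{'clock': 1.5, 'joints': [-0.916, 0.385, 0.008, 0.0, -1.194, -0.259], 'joint_vel': [0.0, 0.0, 0.0, 0.002, 0.001, 0.001], 'joint_efforts': [0.0, -39.207, 18.862, 4.191, -0.0, 0.0], 'position': [240.975, -576.667, 231.332], 'ee_rot': [-0.197, 0.98, -0.0, -0.0], 'contact_force': [0.074, -0.607, 0.451], 'wrist_torque': [0.038, 0.053, -0.037], 'grasp_force': 0.0, 'gripper_width': 85.767}
[[   0.    -1.    -0.3   71.5]
 [   1.     0.     0.     0.1]
 [  -0.    -0.3    1.  -142.7]
 [   0.     0.     0.     1. ]] 327.09456710766733
```

```bash
cat >> h.py <<'E'
def Rt(yaw,pitch=0.):
    # tool: y along yawed y, z pointing down, pitched forward by 'pitch'; tool x = -(forward)
    return R.from_euler('z',yaw)*R.from_matrix(np.diag([-1.,1,-1]))*R.from_euler('y',pitch)
def rel(pos,rot):
    s=arm.read_state();R0=R.from_quat(s['ee_rot'])
    print('from',np.round(s['position'],1),'->lin',np.round(R0.inv().apply(np.array(pos)-s['position']),1).tolist(),'rot',np.round((R0.inv()*rot).as_rotvec(),3).tolist())
E
python3 - <<'E'
from h import *
print(Rt(0,.698).as_matrix().round(2))
rel([400,-150,280],Rt(.1)); rel([490,403,165],Rt(-.23))
E
```

```text
[[-0.77  0.   -0.64]
 [ 0.    1.    0.  ]
 [ 0.64  0.   -0.77]]
from [ 241.  -576.7  231.3] ->lin [-311.2, 332.4, -48.7] rot [-0.0, 0.0, 0.296]
from [ 241.  -576.7  231.3] ->lin [-607.5, 807.9, 66.3] rot [-0.0, 0.0, 0.626]
```

arm_command:
  rows:
    - {"grip": 1,"linear": [-311,332,-49],"rot": [0,0,0.296]}
    - {"grip": 1,"linear": [-311,332,-49],"rot": [0,0,0.296]}
    - {"grip": 1,"linear": [-311,332,-49],"rot": [0,0,0.296]}
    - {"grip": 1,"linear": [-311,332,-49],"rot": [0,0,0.296]}
    - {"grip": 1,"linear": [-311,332,-49],"rot": [0,0,0.296]}
    - {"grip": 1,"linear": [-311,332,-49],"rot": [0,0,0.296]}
    - {"grip": 1,"linear": [-311,332,-49],"rot": [0,0,0.296]}
    - {"grip": 1,"linear": [-607,808,66],"rot": [0,0,0.626]}
    - {"grip": 1,"linear": [-607,808,66],"rot": [0,0,0.626]}
    - {"grip": 1,"linear": [-607,808,66],"rot": [0,0,0.626]}

```text
clock: 2.8
position: [421.0, -8.7, 246.9]
ee_rot: [0.116, 0.993, 0.0, 0.001]
contact_force: [1.6, 0.2, -0.1]
gripper_width: 85.2
grasp_force: 0.0
```

```bash
python3 - <<'E'
from h import *
rel([490,403,165],Rt(-.23))
E
```

```text
from [421.   -8.7 246.9] ->lin [27.8, 416.5, 82.2] rot [0.001, 0.002, -0.002]
```

arm_command:
  rows:
    - {"grip": 1,"linear": [28,416,82],"rot": [0,0,0]}
    - {"grip": 1,"linear": [28,416,82],"rot": [0,0,0]}
    - {"grip": 1,"linear": [28,416,82],"rot": [0,0,0]}
    - {"grip": 1,"linear": [28,416,82],"rot": [0,0,0]}
    - {"grip": 1,"linear": [28,416,82],"rot": [0,0,0]}
    - {"grip": 1,"linear": [28,416,82],"rot": [0,0,0]}
    - {"grip": 1,"linear": [28,416,82],"rot": [0,0,0]}
    - {"grip": 1,"linear": [28,416,82],"rot": [0,0,0]}
    - {"grip": 1,"linear": [28,416,82],"rot": [0,0,0]}
    - {"grip": 1,"linear": [28,416,82],"rot": [0,0,0]}

```text
clock: 4.05
position: [488.5, 400.0, 165.3]
ee_rot: [0.115, 0.993, 0.0, 0.0]
contact_force: [-0.5, 1.1, 0.2]
gripper_width: 85.4
grasp_force: 0.0
```

```bash
python3 - <<'E'
from h import *
np.set_printoptions(precision=1,suppress=True)
p,K,E=shot('wrist'); save(p,'pics/w1.png'); np.savez('w1.npz',K=K,E=E)
s=arm.read_state(); print(s['position'],s['ee_rot'],s['joints'])
for q,z in [('timer_center',18),('timer_hole',1.5),('timer_slot_end',1.5),('start_top',40.5)]:
    for r in models.tip_of(p,q)[:3]: print(q,np.array(r['pixel']),r['score'],onz(K,E,r['pixel'],z))
E
```

```text
[488.6 400.  165.5] [0.1 1.  0.  0. ] [ 0.9  0.4 -0.1  0.  -1.1 -2.7]
timer_center [266.5  16.3] 0.8 [339.4 387.4  18. ]
timer_center [139.6 150.8] 0.77 [415.8 249.3  18. ]
timer_center [327.5 197.1] 0.62 [494.7 401.   18. ]
timer_hole [325.8 242.9] 0.9 [545.3 387.7   1.5]
timer_hole [178.6 203. ] 0.76 [471.7 257.6   1.5]
timer_hole [494.5 170.8] 0.69 [510.1 560.1   1.5]
timer_slot_end [187.4 222.1] 0.73 [492.3 259.2   1.5]
timer_slot_end [485.9 194. ] 0.72 [531.  550.    1.5]
timer_slot_end [323.1 257.1] 0.66 [559.9 381.4   1.5]
start_top [331.2 174.4] 0.97 [470.6 409.5  40.5]
start_top [554.5  90.8] 0.94 [446.  592.5  40.5]
start_top [249.6  37.1] 0.85 [356.  373.6  40.5]
```

View pics/w1.png

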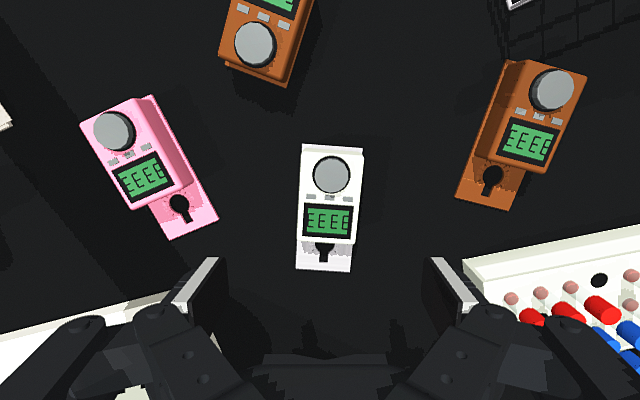

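The wrist view shows the white timer with its button at about (331,174) and its keyhole at about (324,248), tab towards the bottom of the picture. Next I'll work out the yaw from the box's edges.

```bash
python3 - <<'E'
from h import *
np.set_printoptions(precision=2,suppress=True)
d=np.load('w1.npz');K,E=d['K'],d['E']
im=cv2.imread('pics/w1.png'); hsv=cv2.cvtColor(im,cv2.COLOR_BGR2HSV)
m=((hsv[...,2]>70)).astype(np.uint8); m[:, :280]=0;m[:,380:]=0;m[:130]=0;m[285:]=0
n,l,st,c=cv2.connectedComponentsWithStats(m); i=1+np.argmax(st[1:,4]); print(st[i])
for r in range(145,275,10):
    x=np.where(l[r]==i)[0]; print(r,x.min(),x.max(),end='; ')
# white top corners at z=33
P=lambda px,z: onz(K,E,px,z)[:2]
g=((hsv[...,1]>120)&(hsv[...,0]>45)&(hsv[...,0]<85)).astype(np.uint8);g[:190]=0;g[:, :290]=0;g[:,370:]=0
ys,xs=np.where(g); rc=cv2.minAreaRect(np.stack([xs,ys],1).astype(np.float32)); b=cv2.boxPoints(rc)
print('\ndisp',b)
B=np.array([P(q,33) for q in b]);print(B,B.mean(0))
for q in range(4):
    v=B[(q+1)%4]-B[q];print(np.hypot(*v),np.arctan2(v[1],v[0]))
bt=P((331.2,174.4),40.5)
v=B.mean(0)-bt;print('btn->disp yaw',np.arctan2(v[1],v[0]))
for pr in [((296,270),(350,272),3)]:
    v=P(pr[1],pr[2])-P(pr[0],pr[2]);print(P(pr[0],3),P(pr[1],3),np.hypot(*v),np.arctan2(-v[0],v[1]))
E
```

```text
[ 295  143   69  130 5567]
145 302 331; 155 301 362; 165 300 363; 175 300 362; 185 299 361; 195 298 359; 205 298 358; 215 297 357; 225 297 356; 235 296 355; 245 297 352; 255 296 351; 265 295 350; 
disp [[305.32 248.15]
 [308.02 207.67]
 [348.31 210.35]
 [345.61 250.84]]
[[533.04 371.23]
 [496.25 382.93]
 [506.75 416.84]
 [544.02 406.38]] [520.01 394.34]
38.60778369651987 2.833713027868831
35.50500953450732 1.2706468683825507
38.71940836866355 -0.2737811650614853
36.824431536463884 -1.8736428677531558
btn->disp yaw -0.2975093940557643
[566.95 351.08] [581.91 404.78] 55.738567291168316 -0.27169763690705023
```

```bash
python3 - <<'E'
from h import *
rel([495,401,60],Rt(-.28));rel([495,401,3],Rt(-.28))
E
```

```text
from [488.6 400.5 165.2] ->lin [-6.1, 1.8, 105.2] rot [0.001, 0.0, 0.049]
from [488.6 400.5 165.2] ->lin [-6.1, 1.8, 162.2] rot [0.001, 0.0, 0.049]
```

arm_command:
  rows:
    - {"grip": 1,"linear": [-6,2,60],"rot": [0,0,0.05]}
    - {"grip": 1,"linear": [-6,2,105],"rot": [0,0,0.05]}
    - {"grip": 1,"linear": [-6,2,140],"rot": [0,0,0.05]}
    - {"grip": 1,"linear": [-6,2,162],"rot": [0,0,0.05]}
    - {"grip": 1,"linear": [-6,2,162],"rot": [0,0,0.05]}
    - {"grip": 0.4,"linear": [-6,2,162],"rot": [0,0,0.05]}
    - {"grip": 0.4,"linear": [-6,2,162],"rot": [0,0,0.05]}
    - {"grip": 0.4,"linear": [-6,2,162],"rot": [0,0,0.05]}
    - {"grip": 0.4,"linear": [-6,2,162],"rot": [0,0,0.05]}

```text
clock: 5.42
position: [495.6, 402.8, 4.6]
ee_rot: [0.139, 0.99, 0.002, 0.001]
contact_force: [0.3, 1.0, 6.9]
gripper_width: 53.0
grasp_force: 64.9
```

```bash
python3 - <<'E'
from h import *
np.set_printoptions(precision=3,suppress=True)
C={n:(lambda d:(d['K'],d['E']))(np.load(n+'0.npz')) for n in('scene','side')}
for n,a,b in [('scene',(421.2,194.8),(352,325.2)),('side',(222,192.8),(300,140.8))]:
    A=onz(*C[n],a,122.8);B=onz(*C[n],b,122.8);v=A-B;print(A,B,'yaw',np.arctan2(-v[0],v[1]))
    for q in [(388.2,252)] if n=='scene' else [(266.2,163)]: print(onz(*C[n],q,128))
th=.052
rel([500,380,220],Rt(-.28)); rel([560,120,230],Rt(th,-.4)); rel([574,33,110],Rt(th,-.698))
E
```

```text
[684.63  237.648 122.8  ] [ 704.485 -162.541  122.8  ] yaw 0.049572975844766005
[689.598  38.306 128.   ]
[681.68  235.837 122.8  ] [ 693.137 -145.08   122.8  ] yaw 0.03006861830362828
[682.907  41.479 128.   ]
from [495.6 402.8   4.6] ->lin [-10.9, -20.0, -215.4] rot [0.003, 0.002, 0.0]
from [495.6 402.8   4.6] ->lin [-140.3, -253.3, -225.9] rot [-0.063, -0.394, -0.328]
from [495.6 402.8   4.6] ->lin [-177.6, -333.4, -106.1] rot [-0.113, -0.689, -0.319]
```

arm_command:
  rows:
    - {"grip": 0.4,"linear": [0,0,-40],"rot": [0,0,0]}
    - {"grip": 0.4,"linear": [-3,-5,-100],"rot": [0,0,0]}
    - {"grip": 0.4,"linear": [-8,-15,-160],"rot": [0,0,0]}
    - {"grip": 0.4,"linear": [-25,-45,-210],"rot": [0,-0.05,-0.05]}
    - {"grip": 0.4,"linear": [-50,-90,-225],"rot": [-0.01,-0.12,-0.12]}
    - {"grip": 0.4,"linear": [-75,-138,-226],"rot": [-0.03,-0.2,-0.2]}
    - {"grip": 0.4,"linear": [-105,-190,-226],"rot": [-0.045,-0.3,-0.27]}
    - {"grip": 0.4,"linear": [-138,-245,-226],"rot": [-0.063,-0.39,-0.328]}
    - {"grip": 0.4,"linear": [-155,-290,-195],"rot": [-0.085,-0.54,-0.323]}
    - {"grip": 0.4,"linear": [-170,-320,-155],"rot": [-0.113,-0.689,-0.319]}

```text
clock: 6.68
position: [592.3, 68.0, 240.8]
ee_rot: [-0.007, 0.959, -0.027, 0.283]
contact_force: [1.7, -1.7, -0.0]
gripper_width: 53.2
grasp_force: 64.0
```

```bash
python3 - <<'E'
from h import *
s=arm.read_state();print(np.round(s['joints'],2),s['gripper_width'],s['grasp_force'],R.from_quat(s['ee_rot']).as_matrix().round(3))
rel([574,33,85],Rt(.045,-.698))
E
```

```text
[ 0.41  0.1  -0.75  0.93 -0.33 -2.8 ] 53.24317500514847 64.03074145317078 [[-0.84   0.002  0.542]
 [-0.028  0.998 -0.048]
 [-0.542 -0.055 -0.839]]
from [592.3  68.  240.8] ->lin [100.8, -26.4, 122.4] rot [-0.073, -0.126, -0.005]
```

```bash
python3 - <<'E'
from h import *
rel([574,33,106],Rt(.045,-.698))
E
```

```text
from [592.3  68.  240.8] ->lin [89.4, -27.6, 104.8] rot [-0.073, -0.126, -0.005]
```

arm_command:
  rows:
    - {"grip": 0.4,"linear": [89,-28,105],"rot": [-0.073,-0.126,-0.005]}
    - {"grip": 0.4,"linear": [89,-28,105],"rot": [-0.073,-0.126,-0.005]}
    - {"grip": 0.4,"linear": [89,-28,105],"rot": [-0.073,-0.126,-0.005]}
    - {"grip": 0.4,"linear": [89,-28,105],"rot": [-0.073,-0.126,-0.005]}
    - {"grip": 0.4,"linear": [89,-28,105],"rot": [-0.073,-0.126,-0.005]}
    - {"grip": 0.4,"linear": [89,-28,105],"rot": [-0.073,-0.126,-0.005]}

```text
clock: 7.42
position: [572.4, -53.0, 179.3]
ee_rot: [-0.161, 0.941, -0.161, 0.252]
contact_force: [-0.1, -1.4, -1.2]
gripper_width: 53.2
grasp_force: 64.1
```

```bash
python3 - <<'E'
from h import *
s=arm.read_state();print(np.round(s['joints'],2),np.round(s['joint_vel'],2))
rel([574,33,106],Rt(.045,-.698))
E
```

```text
[-0.15  0.14 -0.92  2.05 -0.16 -3.1 ] [ 0.09  0.11 -0.02  0.    0.   -0.  ]
from [572.4 -53.  179.3] ->lin [-3.4, 104.9, 42.1] rot [-0.219, -0.181, 0.38]
```

The arm hits joint limits here: near 40° tilt the wrist is almost in line with the forearm. The pads can hold the timer at any pitch, so I'll put it back on the bench and regrasp with the tool leaned back about 28°. The tool will then only be about 12° off vertical at the console.

```bash
python3 - <<'E'
from h import *
rel([560,60,270],Rt(0,-.35));rel([545,160,270],Rt(-.1,-.1));rel([500,395,200],Rt(-.28))
E
```

```text
from [572.4 -53.  179.3] ->lin [-71.5, 69.3, -106.0] rot [-0.263, 0.17, 0.377]
from [572.4 -53.  179.3] ->lin [-97.6, 162.3, -136.0] rot [-0.28, 0.434, 0.438]
from [572.4 -53.  179.3] ->lin [-121.3, 409.8, -154.0] rot [-0.255, 0.561, 0.6]
```

arm_command:
  rows:
    - {"grip": 0.4,"linear": [-71,69,-106],"rot": [-0.263,0.17,0.377]}
    - {"grip": 0.4,"linear": [-71,69,-106],"rot": [-0.263,0.17,0.377]}
    - {"grip": 0.4,"linear": [-71,69,-106],"rot": [-0.263,0.17,0.377]}
    - {"grip": 0.4,"linear": [-71,69,-106],"rot": [-0.263,0.17,0.377]}
    - {"grip": 0.4,"linear": [-97,162,-136],"rot": [-0.28,0.434,0.438]}
    - {"grip": 0.4,"linear": [-97,162,-136],"rot": [-0.28,0.434,0.438]}
    - {"grip": 0.4,"linear": [-97,162,-136],"rot": [-0.28,0.434,0.438]}
    - {"grip": 0.4,"linear": [-97,162,-136],"rot": [-0.28,0.434,0.438]}

```text
clock: 8.43
position: [543.4, 166.5, 270.9]
ee_rot: [0.047, 0.998, 0.0, 0.049]
contact_force: [1.6, -0.1, -3.0]
gripper_width: 53.6
grasp_force: 64.0
```

```bash
python3 - <<'E'
from h import *
s=arm.read_state();print(np.round(s['joints'],2),np.round(s['joint_vel'],2))
rel([500,395,200],Rt(-.28));rel([495.6,402.8,70],Rt(-.28))
E
```

```text
[ 0.61  0.22 -0.16  0.07 -1.12 -2.31] [ 0.41  0.21  0.61 -0.84 -0.76 -0.3 ]
from [543.4 166.5 270.9] ->lin [71.4, 223.1, 65.5] rot [0.014, 0.097, 0.185]
from [543.4 166.5 270.9] ->lin [89.2, 229.7, 194.4] rot [0.014, 0.097, 0.185]
```

Recovered well. Now back to the bench spot.

arm_command:
  rows:
    - {"grip": 0.4,"linear": [71,223,66],"rot": [0.014,0.097,0.185]}
    - {"grip": 0.4,"linear": [71,223,66],"rot": [0.014,0.097,0.185]}
    - {"grip": 0.4,"linear": [71,223,66],"rot": [0.014,0.097,0.185]}
    - {"grip": 0.4,"linear": [71,223,66],"rot": [0.014,0.097,0.185]}
    - {"grip": 0.4,"linear": [89,230,194],"rot": [0.014,0.097,0.185]}
    - {"grip": 0.4,"linear": [89,230,194],"rot": [0.014,0.097,0.185]}
    - {"grip": 0.4,"linear": [89,230,194],"rot": [0.014,0.097,0.185]}
    - {"grip": 0.4,"linear": [89,230,194],"rot": [0.014,0.097,0.185]}
    - {"grip": 0.4,"linear": [89,230,194],"rot": [0.014,0.097,0.185]}

```text
clock: 9.55
position: [499.8, 397.2, 71.5]
ee_rot: [0.141, 0.99, -0.0, 0.004]
contact_force: [0.1, -0.6, -1.0]
gripper_width: 53.2
grasp_force: 63.9
```

```bash
python3 - <<'E'
from h import *
rel([495.6,402.8,5],Rt(-.28))
E
```

```text
from [499.8 397.2  71.5] ->lin [6.0, 4.2, 66.5] rot [0.0, 0.007, -0.003]
```

arm_command:
  rows:
    - {"grip": 0.4,"linear": [6,4,40],"rot": [0,0.006,0]}
    - {"grip": 0.4,"linear": [6,4,60],"rot": [0,0.006,0]}
    - {"grip": 0.4,"linear": [6,4,66],"rot": [0,0.006,0]}
    - {"grip": 0.4,"linear": [6,4,66],"rot": [0,0.006,0]}
    - {"grip": 1,"linear": [6,4,66],"rot": [0,0.006,0]}
    - {"grip": 1,"linear": [6,4,66],"rot": [0,0.006,0]}
    - {"grip": 1,"linear": [6,4,66],"rot": [0,0.006,0]}
    - {"grip": 1,"linear": [6,4,20],"rot": [0,0.006,0]}
    - {"grip": 1,"linear": [6,4,-40],"rot": [0,0.006,0]}
    - {"grip": 1,"linear": [6,4,-40],"rot": [0,0.006,0]}

```text
clock: 10.8
position: [496.4, 403.6, 114.2]
ee_rot: [0.141, 0.99, 0.002, 0.003]
contact_force: [-1.3, -0.2, 0.6]
gripper_width: 85.6
grasp_force: 0.0
```

```bash
python3 - <<'E'
from h import *
np.set_printoptions(precision=1,suppress=True)
p,K,E=shot('wrist'); save(p,'pics/w2.png'); np.savez('w2.npz',K=K,E=E)
s=arm.read_state();print(s['position'],s['joints'],s['clock'])
for q,z in [('timer_center',18),('timer_hole',1.5),('timer_slot_end',1.5),('start_top',40.5)]:
    for r in models.tip_of(p,q)[:3]: print(q,np.array(r['pixel']),round(r['score'],2),onz(K,E,r['pixel'],z))
C=np.array([495,401.5,0]);f=np.array([np.cos(.28),-np.sin(.28),0])
for h in(80,5): rel(C-f*10.8+[0,0,h],Rt(-.28,.49))
E
```

```text
[494.8 402.1 111. ] [ 0.9  0.5 -0.1  0.  -0.9 -2.8] 10.85
timer_center [555.8  96. ] 0.91 [464.4 580.4  18. ]
timer_center [321.1 205.5] 0.84 [495.  401.3  18. ]
timer_center [ 90.9 163.7] 0.61 [417.4 248.8  18. ]
timer_hole [145.7 217.7] 0.79 [469.5 258.9   1.5]
timer_hole [319.7 258.8] 0.76 [545.  385.4   1.5]
timer_hole [519.3 166.6] 0.59 [512.8 559.    1.5]
timer_slot_end [159.7 239.4] 0.85 [490.4 261.9   1.5]
timer_slot_end [319.5 276.1] 0.78 [560.8 380.6   1.5]
timer_slot_end [509.1 186.8] 0.62 [526.9 549.2   1.5]
start_top [599.2  55.5] 0.89 [444.4 593.1  40.5]
start_top [212.5  16.7] 0.74 [359.4 374.5  40.5]
start_top [ 47.4 138.2] 0.73 [395.4 246.1  40.5]
from [493.1 400.  106.3] ->lin [9.3, 2.2, 26.3] rot [-0.007, 0.487, -0.006]
from [493.1 400.  106.3] ->lin [9.2, 2.8, 101.3] rot [-0.007, 0.487, -0.006]
```

View pics/w2.png

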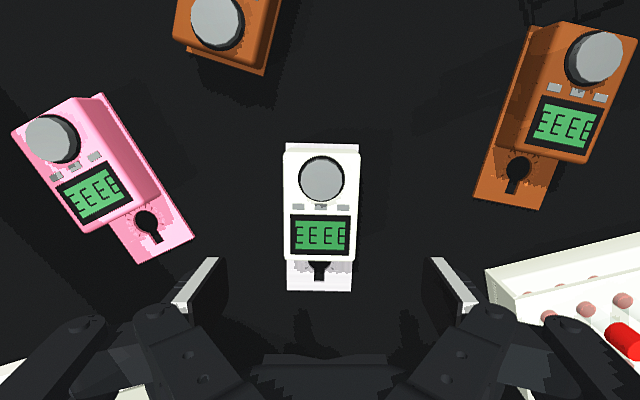

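The timer lies flat with its centre at about (321,205), square between the open fingers. I'll tilt and approach.

arm_command:
  rows:
    - {"grip": 1,"linear": [9,2,15],"rot": [0,0.18,0]}
    - {"grip": 1,"linear": [9,2,15],"rot": [0,0.35,0]}
    - {"grip": 1,"linear": [9,2,15],"rot": [0,0.487,0]}
    - {"grip": 1,"linear": [9,2,26],"rot": [0,0.487,0]}
    - {"grip": 1,"linear": [9,2,26],"rot": [0,0.487,0]}
    - {"grip": 1,"linear": [9,2,26],"rot": [0,0.487,0]}

```text
clock: 11.8
position: [484.6, 405.4, 81.9]
ee_rot: [0.137, 0.961, 0.031, -0.239]
contact_force: [-0.5, 0.4, 0.3]
gripper_width: 85.5
grasp_force: 0.0
```

```bash
python3 - <<'E'
from h import *
C=np.array([495,401.3,0]);f=np.array([np.cos(.28),-np.sin(.28),0])
s=arm.read_state();print(np.round(s['joints'],2))
for h in(30,5): rel(C-f*10.8+[0,0,h],Rt(-.28,.49))
E
```

```text
[ 0.74  0.69  0.21 -0.42 -1.39 -2.46]
from [484.6 405.4  81.9] ->lin [-24.7, -0.7, 45.7] rot [-0.005, 0.002, -0.005]
from [484.6 405.4  81.9] ->lin [-36.4, -0.6, 67.8] rot [-0.005, 0.002, -0.005]
```

arm_command:
  rows:
    - {"grip": 1,"linear": [-25,-1,46],"rot": [0,0,0]}
    - {"grip": 1,"linear": [-33,-1,61],"rot": [0,0,0]}
    - {"grip": 1,"linear": [-36,-1,67],"rot": [0,0,0]}
    - {"grip": 1,"linear": [-36,-1,67],"rot": [0,0,0]}
    - {"grip": 0.4,"linear": [-36,-1,67],"rot": [0,0,0]}
    - {"grip": 0.4,"linear": [-36,-1,67],"rot": [0,0,0]}
    - {"grip": 0.4,"linear": [-36,-1,67],"rot": [0,0,0]}
    - {"grip": 0.4,"linear": [-36,-1,67],"rot": [0,0,0]}

```text
clock: 12.8
position: [486.7, 404.1, 7.5]
ee_rot: [0.138, 0.961, 0.033, -0.239]
contact_force: [1.0, 0.5, 5.6]
gripper_width: 53.0
grasp_force: 64.0
```

```bash
python3 - <<'E'
from h import *
rel([498,390,120],Rt(-.28,.49)); rel([560,120,240],Rt(.045,-.0)); rel([574,33,150],Rt(.045,-.208))
s=arm.read_state();np.save('grasp.npy',np.r_[s['position'],s['ee_rot']]);print(s['position'],s['ee_rot'])
E
```

```text
from [486.7 404.1   7.5] ->lin [39.5, -10.7, -106.3] rot [-0.001, 0.004, -0.005]
from [486.7 404.1   7.5] ->lin [-24.2, -253.0, -274.9] rot [0.077, -0.482, -0.323]
from [486.7 404.1   7.5] ->lin [-99.8, -332.3, -212.7] rot [0.043, -0.688, -0.333]
[486.71607247 404.0949625    7.52770451] [ 0.13756705  0.96079143  0.03252175 -0.23853191]
```

```bash
cat >> h.py <<'E'
S=np.array([689,38.6,123.5]); TH=.045; YO=0.; IN=None
def frame(th=None):
    r=R.from_euler('z',TH if th is None else th)*R.from_euler('y',-np.deg2rad(40)); return r  # columns u,y,n
def inhand():
    g=np.load('grasp.npy'); Rg=R.from_quat(g[3:]); Rtm=R.from_euler('z',-.28)
    return Rg.inv()*Rtm, Rg.inv().apply(np.array([495,401.3,18])-g[:3])*[1,0,1]
def tool_for(a,b,c=0.,S_=None,hand=None):
    Rh,th=hand or inhand(); F=frame(); M=F.as_matrix()
    hole=(S if S_ is None else S_)+M@np.array([a,c,b]); ctr=hole+M@np.array([-54,0,16.5])
    Rtool=F*Rh.inv(); return ctr-Rtool.apply(th),Rtool
E
python3 - <<'E'
from h import *
print(frame().as_matrix().round(2)); Rh,t=inhand();print(t,Rh.as_matrix().round(3))
p,r=tool_for(-70,45);print(p,r.as_matrix().round(2)); rel(p,r); rel(p+[0,0,80],r)
E
```

```text
[[ 0.77 -0.04 -0.64]
 [ 0.03  1.   -0.03]
 [ 0.64  0.    0.77]]
[ -2.82941823  -0.         -13.33943168] [[-0.884  0.005  0.467]
 [ 0.004  1.    -0.003]
 [-0.467 -0.001 -0.884]]
[554.65436513  32.54942807  77.26992236] [[-0.98 -0.04  0.21]
 [-0.04  1.    0.01]
 [-0.21 -0.   -0.98]]
from [486.7 404.1   7.5] ->lin [-117.5, -337.9, -139.8] rot [0.042, -0.692, -0.328]
from [486.7 404.1   7.5] ->lin [-80.1, -338.2, -210.5] rot [0.042, -0.692, -0.328]
```

arm_command:
  rows:
    - {"grip": 0.4,"linear": [18,-3,-50],"rot": [0,0,0]}
    - {"grip": 0.4,"linear": [36,-7,-100],"rot": [0,0,0]}
    - {"grip": 0.4,"linear": [50,-20,-150],"rot": [0,0,0]}
    - {"grip": 0.4,"linear": [50,-50,-200],"rot": [0.01,-0.05,-0.03]}
    - {"grip": 0.4,"linear": [25,-100,-225],"rot": [0.02,-0.15,-0.08]}
    - {"grip": 0.4,"linear": [10,-150,-245],"rot": [0.04,-0.25,-0.16]}
    - {"grip": 0.4,"linear": [-10,-200,-265],"rot": [0.06,-0.37,-0.24]}
    - {"grip": 0.4,"linear": [-24,-253,-275],"rot": [0.077,-0.482,-0.323]}
    - {"grip": 0.4,"linear": [-50,-290,-270],"rot": [0.06,-0.58,-0.33]}
    - {"grip": 0.4,"linear": [-50,-290,-270],"rot": [0.06,-0.58,-0.33]}

```text
clock: 14.05
position: [564.9, 75.2, 220.3]
ee_rot: [-0.022, 0.999, 0.0, 0.045]
contact_force: [-0.7, 0.1, -2.3]
gripper_width: 53.1
grasp_force: 63.5
```

```bash
python3 - <<'E'
from h import *
s=arm.read_state();print(np.round(s['joints'],2))
p,r=tool_for(-70,45);rel(p,r)
E
```

```text
[ 0.44  0.26 -0.23  0.04 -1.   -1.98]
from [564.9  75.2 220.3] ->lin [25.0, -42.0, 141.4] rot [-0.001, -0.122, 0.003]
```

arm_command:
  rows:
    - {"grip": 0.4,"linear": [12,-20,60],"rot": [0,-0.06,0]}
    - {"grip": 0.4,"linear": [25,-42,110],"rot": [0,-0.122,0.003]}
    - {"grip": 0.4,"linear": [25,-42,141],"rot": [0,-0.122,0.003]}
    - {"grip": 0.4,"linear": [25,-42,141],"rot": [0,-0.122,0.003]}
    - {"grip": 0.4,"linear": [25,-42,141],"rot": [0,-0.122,0.003]}

```text
clock: 14.68
position: [561.1, 37.1, 81.2]
ee_rot: [-0.022, 0.994, 0.003, 0.11]
contact_force: [0.7, -0.1, -2.1]
gripper_width: 53.0
grasp_force: 63.4
```

```bash
cat > look.py <<'E'
from h import *
import sys
np.set_printoptions(precision=1,suppress=True)
tag=sys.argv[1]
for n in ['wrist','scene','side']:
    p,K,E=shot(n); save(p,f'pics/{n}_{tag}.png'); np.savez(f'{n}_{tag}.npz',K=K,E=E)
    for q in ['screw','timer_hole','timer_slot_end','start_top','timer_center']:
        print(n,q,[(np.round(r['pixel'],1).tolist(),round(r['score'],2)) for r in models.tip_of(p,q)][:5])
    print('  pred screw',proj(K,E,S))
s=arm.read_state();Rh,t=inhand();Rw=R.from_quat(s['ee_rot']);c=s['position']+Rw.apply(t);Rt_=Rw*Rh
print(s['position'],s['clock'])
for nm,o in [('center',[0,0,0]),('hole',[54,0,-16.5]),('slot',[72,0,-16.5]),('start',[-23,0,22.5])]:
    X=c+Rt_.apply(o);print(nm,X,end=' ')
    for n in ['wrist','scene','side']:
        d=np.load(f'{n}_{tag}.npz');print(n,proj(d['K'],d['E'],X),end=' ')
    print()
E
python3 look.py v1
python3 - <<'E'
import cv2,numpy as np
a=cv2.imread('pics/wrist_v1.png')[120:400,160:480];b=cv2.imread('pics/scene_v1.png')[180:310,300:440];c=cv2.imread('pics/side_v1.png')[110:250,210:360]
A=cv2.resize(a,(640,560))
cv2.imwrite('pics/m1.png',A)
cv2.imwrite('pics/m2.png',np.hstack([cv2.resize(b,(400,372),interpolation=cv2.INTER_CUBIC),cv2.resize(c,(400,372),interpolation=cv2.INTER_CUBIC)]))
E
```

```text
wrist screw []
wrist timer_hole []
wrist timer_slot_end []
wrist start_top [([324.1, 283.5], 0.42)]
wrist timer_center [([322.2, 285.0], 0.97)]
  pred screw [317.1 494.9]
scene screw [([390.6, 255.1], 0.41)]
scene timer_hole [([358.3, 240.6], 0.76), ([350.5, 186.3], 0.72), ([273.0, 145.8], 0.68), ([406.4, 128.7], 0.64), ([331.6, 128.4], 0.61)]
scene timer_slot_end [([364.5, 241.2], 0.7), ([271.3, 150.5], 0.6), ([412.6, 130.2], 0.58), ([358.6, 187.2], 0.56)]
scene start_top [([283.7, 129.7], 0.51), ([397.7, 105.2], 0.42), ([342.7, 135.7], 0.37)]
scene timer_center [([338.1, 235.9], 0.87), ([279.7, 133.2], 0.81), ([336.4, 130.2], 0.7), ([399.4, 112.1], 0.63), ([332.6, 175.9], 0.62)]
  pred screw [387.8 252.7]
side screw []
side timer_hole [([371.0, 304.2], 0.81), ([292.0, 325.3], 0.76), ([188.4, 318.6], 0.74), ([282.7, 173.2], 0.68)]
side timer_slot_end [([270.3, 256.8], 0.92), ([296.4, 331.4], 0.74), ([375.1, 297.3], 0.65), ([179.1, 312.6], 0.62), ([285.1, 168.7], 0.56)]
side start_top [([187.1, 329.9], 0.68), ([310.2, 185.1], 0.53), ([301.1, 256.0], 0.49), ([353.8, 309.0], 0.47), ([281.9, 290.0], 0.42)]
side timer_center [([293.2, 257.2], 0.97), ([281.4, 303.8], 0.96), ([299.1, 184.2], 0.78), ([187.4, 331.6], 0.71), ([358.9, 306.2], 0.6)]
  pred screw [265.4 163.3]
[559.3  36.   79.7] 15.575
center [559.2  36.   93.3] wrist [322.7 278.3] scene [340.4 235.5] side [300.  184.3] 
hole [611.   38.5 115.7] wrist [323.1 397.7] scene [359.2 239.6] side [285.5 173. ] 
slot [624.7  39.2 127.4] wrist [323.2 441.7] scene [364.6 239.5] side [281.7 168.4] 
start [527.1  34.4  95.6] wrist [322.2 219.4] scene [329.3 229.8] side [309.  186.8]
```

View pics/m1.png

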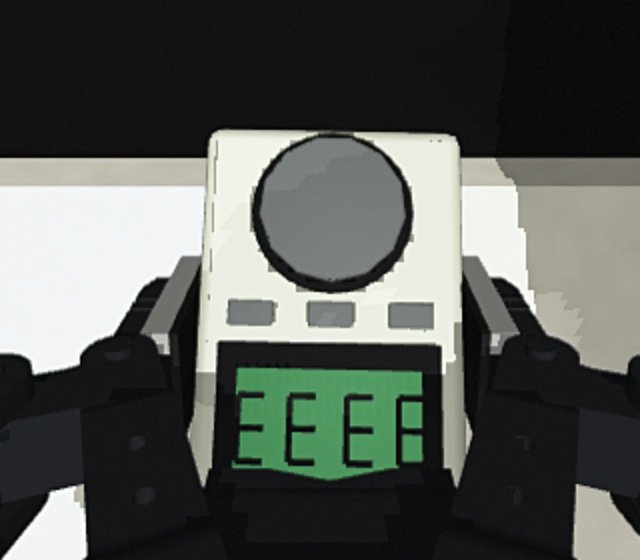

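View pics/m2.png

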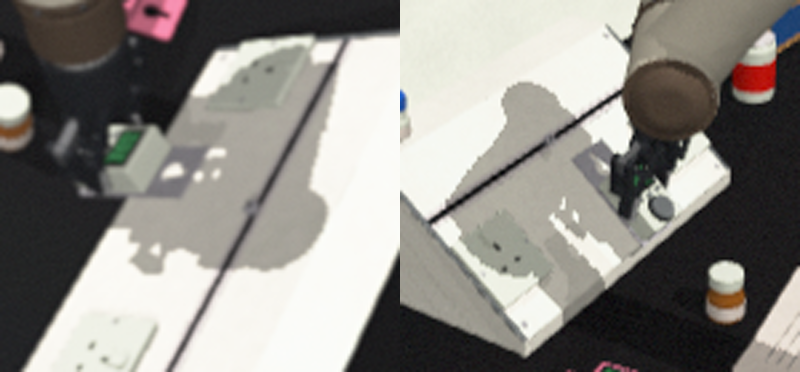

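The wrist view shows the timer held square to the console's toe edge, with the button at about (326,227). The gripper hides the screw. In the scene view the hole is at (360,240) and the screw at (387.5,252.4). In the side view the screw is at (266,162.5). To get the screw in the wrist camera, I'll look from the side.

```bash
python3 - <<'E'
from h import *
_,r=tool_for(0,0); p=S-r.apply([-10,112,75]); print(p); rel(p,r)
s=arm.read_state();print(s['position'])
E
```

```text
[667.97144665 -74.33215801 194.72589158]
from [559.3  36.   79.7] ->lin [-126.1, -115.0, -89.9] rot [0.001, 0.006, 0.004]
[559.31476264  36.01125674  79.69935494]
```

arm_command:
  rows:
    - {"grip": 0.4,"linear": [0,0,-50],"rot": [0,0,0]}
    - {"grip": 0.4,"linear": [-20,-25,-88],"rot": [0,0,0]}
    - {"grip": 0.4,"linear": [-60,-60,-90],"rot": [0,0,0]}
    - {"grip": 0.4,"linear": [-100,-95,-90],"rot": [0,0,0]}
    - {"grip": 0.4,"linear": [-126,-115,-90],"rot": [0,0,0]}
    - {"grip": 0.4,"linear": [-126,-115,-90],"rot": [0,0,0]}
    - {"grip": 0.4,"linear": [-126,-115,-90],"rot": [0,0,0]}
    - {"grip": 0.4,"linear": [-126,-115,-90],"rot": [0,0,0]}

```text
clock: 16.58
position: [666.9, -73.7, 194.6]
ee_rot: [-0.022, 0.994, 0.003, 0.108]
contact_force: [-0.3, 0.5, -2.1]
gripper_width: 53.5
grasp_force: 63.9
```

```bash
python3 - <<'E'
from h import *
np.set_printoptions(precision=1,suppress=True)
p,K,E=shot('wrist'); save(p,'pics/w3.png'); np.savez('w3.npz',K=K,E=E)
s=arm.read_state();print(s['position'],s['ee_rot'],s['clock'],s['joints'])
print(models.tip_of(p,'screw'),models.spot_in(p,'screw'))
n=frame().as_matrix()[:,2]
print('pred',proj(K,E,S),proj(K,E,S+9.5*n))
E
```

```text
[667.  -73.7 194.8] [-0.   1.   0.   0.1] 16.625 [ 0.1  0.4 -0.1  0.  -0.9 -1.7]
[{'pixel': [478.2, 231.1], 'score': 0.54}] [{'rect': [474.0, 218.4, 494.0, 239.2], 'score': 0.86}]
pred [481.1 230.5] [487.6 228.9]
```

View pics/w3.png

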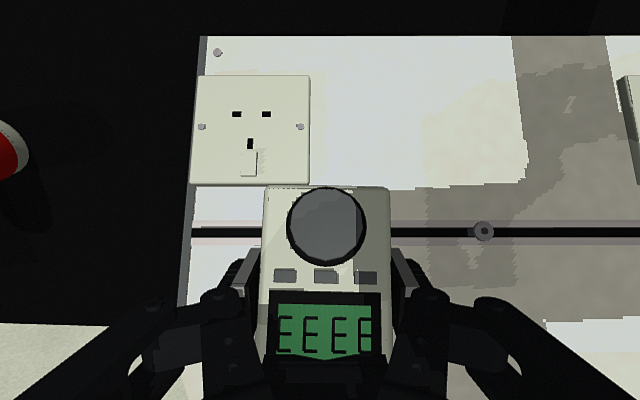

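The screw head shows at (484,231) and the slot runs level in the picture, so the yaw is right. The timer's button is at (326,227), and the box's far corners at about (263,188) and (391,188). I'll fit the in-hand pose and the screw from these.

```bash
python3 - <<'E'
from h import *
from scipy.optimize import least_squares
np.set_printoptions(precision=2,suppress=True)
p=imaging.get_image('wrist');T=np.linalg.inv(np.array(p['T_tool_cam']));print(np.array(p['T_tool_cam']).round(3).tolist(),p['cx'],p['cy'])
d=np.load('w3.npz');K,E=d['K'],d['E']
Rh,t=inhand()
# refine button circle & green display
im=cv2.imread('pics/w3.png');hsv=cv2.cvtColor(im,cv2.COLOR_BGR2HSV)
pc=lambda X:(lambda c:(K@c)[:2]/c[2])(T[:3,:3]@X+T[:3,3])
dep=lambda X:(T[:3,:3]@X+T[:3,3])[2]
feats=[([-23,0,22.5],(326,227)),([-41,-27,15],(263,188)),([-41,27,15],(391,188))]
for o,px in feats: X=t+Rh.apply(o);print(o,pc(X),dep(X),px)
def res(v):
    Rr=R.from_euler('y',v[2])*Rh; o=[]
    for f,px in feats:
        o+=list(pc(t+[v[0],v[3],v[1]]+Rr.apply(f))-px)
    a=pc(t+[v[0],v[3],v[1]]+Rr.apply([-23,-14.5,22.5]));b=pc(t+[v[0],v[3],v[1]]+Rr.apply([-23,14.5,22.5]))
    o.append((b-a)[0]-80 if b[0]>a[0] else (a-b)[0]-80)
    return o
def full(v): return res(v)+[v[2]/.02, v[0]/3,v[1]/3]
f=least_squares(full,[0,0,0,0]);print('dx dz pitch dy',f.x,f.fun)
# screw
n=frame().as_matrix()[:,2]
c,dr=ray(K,E,(484,231)); P0=S+9.5*n; Xs=c+dr*(n@(P0-c))/(n@dr); print('screw base from wrist',Xs-9.5*n,'depth',(E[:3,:3]@Xs+E[:3,3])[2])
E
```

```text
[[0.001, -0.961, -0.276, 71.423], [1.0, 0.001, 0.001, -0.338], [-0.0, -0.276, 0.961, -142.947], [0.0, 0.0, 0.0, 1.0]] 324.4130019406752 203.66580466619862
[-23, 0, 22.5] [324.68 225.19] 127.76896877488156 (326, 227)
[-41, -27, 15] [260.95 185.81] 138.8408707550466 (263, 188)
[-41, 27, 15] [388.21 185.34] 138.74776493956 (391, 188)
dx dz pitch dy [ 0.17 -4.44 -0.02  0.81] [ 0.83  0.98 -1.8  -0.31  0.9  -0.81 -3.42 -0.76  0.06 -1.48]
screw base from wrist [690.24  36.06 124.44] depth 223.01535190811666
```

```bash
sed -i 's/^S=np.array.*; TH/S=np.array([690,36.2,124.]); TH/' h.py; python3 - <<'E'
from h import *
for b in(60,24):
    p,r=tool_for(0,b); print(p); rel(p,r)
E
```

```text
[599.59113845  32.12791853 134.25572168]
from [667.5 -73.8 195.1] ->lin [74.8, 108.8, 45.7] rot [0.001, 0.006, 0.004]
[622.70806675  33.16888305 106.67812173]
from [667.5 -73.8 195.1] ->lin [58.2, 108.8, 77.7] rot [0.001, 0.006, 0.004]
```

arm_command:
  rows:
    - {"grip": 0.4,"linear": [25,36,12],"rot": [0,0.003,0.002]}
    - {"grip": 0.4,"linear": [50,75,28],"rot": [0,0.006,0.004]}
    - {"grip": 0.4,"linear": [75,109,45],"rot": [0,0.006,0.004]}
    - {"grip": 0.4,"linear": [75,109,45],"rot": [0,0.006,0.004]}
    - {"grip": 0.4,"linear": [63,109,68],"rot": [0,0.006,0.004]}
    - {"grip": 0.4,"linear": [58,109,78],"rot": [0,0.006,0.004]}
    - {"grip": 0.4,"linear": [58,109,78],"rot": [0,0.006,0.004]}
    - {"grip": 0.4,"linear": [58,109,78],"rot": [0,0.006,0.004]}

```text
clock: 17.77
position: [623.5, 32.5, 106.7]
ee_rot: [-0.02, 0.994, 0.003, 0.106]
contact_force: [-1.0, 0.4, -1.5]
gripper_width: 52.8
grasp_force: 63.9
```

```bash
cat > m3.py <<'E'
from h import *
import sys
tag=sys.argv[1]
np.set_printoptions(precision=1,suppress=True)
s=arm.read_state();print(s['position'],s['contact_force'],s['clock'])
Rh,t=inhand();Rw=R.from_quat(s['ee_rot']);c=s['position']+Rw.apply(t);Rt_=Rw*Rh;M=frame().as_matrix()
h=c+Rt_.apply([54,0,-16.5]);print('hole-screw in console u,y,n',M.T@(h-S),'tilt err',(frame().inv()*Rt_).as_rotvec())
out=[]
for n,w in [('scene',26),('side',26)]:
    p,K,E=shot(n);save(p,f'pics/{n}_{tag}.png')
    q=proj(K,E,S+9.5*M[:,2]);x0,y0=int(q[0]-w),int(q[1]-w)
    cr=cv2.resize(cv2.cvtColor(p['frame'],cv2.COLOR_RGB2BGR)[y0:y0+2*w,x0:x0+2*w],(400,400),interpolation=cv2.INTER_CUBIC);out.append(cr)
    print(n,'crop0',x0,y0,'scale',400/(2*w),'head',q,'hole',proj(K,E,h),'slot',proj(K,E,c+Rt_.apply([72,0,-16.5])),'tabend',proj(K,E,c+Rt_.apply([83,0,-16.5])))
    for qn in ['timer_hole','timer_slot_end']:
        print([np.round(r['pixel'],1).tolist() for r in models.tip_of(p,qn) if np.hypot(*(np.array(r['pixel'])-q))<25])
cv2.imwrite(f'pics/{tag}.png',np.hstack(out))
E
python3 m3.py i1
```

```text
[623.5  32.5 106.7] [-1.   0.4 -1.5] 17.775
hole-screw in console u,y,n [ 0.6 -0.8 23.6] tilt err [ 0. -0. -0.]
scene crop0 359 224 scale 7.6923076923076925 head [385.8 251. ] hole [382.8 247.4] slot [388.7 247.5] tabend [392.3 247.6]
[[384.3, 248.5]]
[[388.8, 247.7]]
side crop0 241 135 scale 7.6923076923076925 head [267.1 161.2] hole [269.3 158.7] slot [265.5 154.1] tabend [263.1 151.3]
[[269.1, 155.2]]
[[266.6, 156.3]]
```

View pics/i1.png

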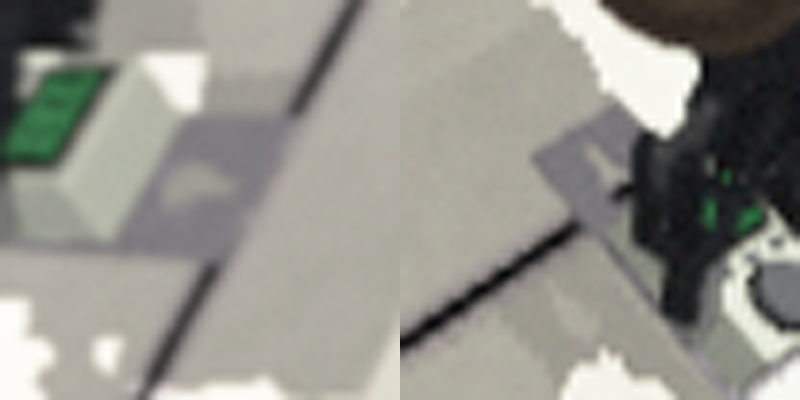

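```bash
python3 - <<'E'
from h import *
np.set_printoptions(precision=2,suppress=True)
L=lambda n:(lambda d:(d['K'],d['E']))(np.load(n+'.npz'))
M=frame().as_matrix()
for w in [(484,231),(482.8,229.6)]:
    x,e=tri([(*L('w3'),w),(*L('scene0'),(387.2,251.3)),(*L('side0'),(265.8,162.4))]);print(x,np.r_[tuple(e)],'vs S (u,y,n):',M.T@(x-S))
E
```

```text
[686.76  38.68 127.57] [ 0.5   0.03 -0.    0.12  0.02 -0.01] vs S (u,y,n): [-0.1   2.62  4.74]
[686.62  38.47 127.13] [ 1.19  0.9  -0.12  0.25  0.11  0.1 ] vs S (u,y,n): [-0.49  2.42  4.5 ]
```

```bash
sed -i 's/^S=np.array.*; TH/S=np.array([692.3,38.7,120.8]); TH/' h.py; python3 - <<'E'
from h import *
for b in(22,14,9,5,3,1.5):
    p,r=tool_for(0,b); print(b,end=' '); rel(p,r)
E
```

```text
22 from [623.3  32.8 106.6] ->lin [-2.0, 2.8, 5.2] rot [0.001, 0.001, -0.0]
14 from [623.3  32.8 106.6] ->lin [-5.8, 2.8, 12.3] rot [0.001, 0.001, -0.0]
9 from [623.3  32.8 106.6] ->lin [-8.1, 2.8, 16.7] rot [0.001, 0.001, -0.0]
5 from [623.3  32.8 106.6] ->lin [-10.0, 2.8, 20.3] rot [0.001, 0.001, -0.0]
3 from [623.3  32.8 106.6] ->lin [-10.9, 2.8, 22.0] rot [0.001, 0.001, -0.0]
1.5 from [623.3  32.8 106.6] ->lin [-11.6, 2.8, 23.4] rot [0.001, 0.001, -0.0]
```

arm_command:
  rows:
    - {"grip": 0.4,"linear": [-2,2.8,5.2],"rot": [0,0,0]}
    - {"grip": 0.4,"linear": [-4,2.8,9],"rot": [0,0,0]}
    - {"grip": 0.4,"linear": [-5.8,2.8,12.3],"rot": [0,0,0]}
    - {"grip": 0.4,"linear": [-7,2.8,14.5],"rot": [0,0,0]}
    - {"grip": 0.4,"linear": [-8.1,2.8,16.7],"rot": [0,0,0]}
    - {"grip": 0.4,"linear": [-8.1,2.8,16.7],"rot": [0,0,0]}
    - {"grip": 0.4,"linear": [-8.1,2.8,16.7],"rot": [0,0,0]}

```text
clock: 18.95
position: [634.7, 36.1, 91.7]
ee_rot: [-0.02, 0.994, 0.003, 0.106]
contact_force: [0.3, -0.1, -2.1]
gripper_width: 53.4
grasp_force: 63.9
```

```bash
python3 m3.py i2; python3 - <<'E'
from h import *
for b in(5,3,1.5):
    p,r=tool_for(0,b); print(b,end=' '); rel(p,r)
E
```

```text
[634.7  36.1  91.7] [ 0.3 -0.1 -2.1] 18.95
hole-screw in console u,y,n [-0.2 -0.1  8.8] tilt err [ 0. -0. -0.]
scene crop0 360 225 scale 7.6923076923076925 head [387.  251.3] hole [387.  251.5] slot [392.9 251.7] tabend [396.5 251.7]
[[388.0, 250.2]]
[[393.5, 251.6]]
side crop0 240 136 scale 7.6923076923076925 head [266.  162.3] hole [266.  162.4] slot [262.2 157.9] tabend [259.8 155.2]
[[266.2, 158.7]]
[[263.8, 160.5]]
5 from [634.6  36.1  91.7] ->lin [-1.9, 0.0, 3.2] rot [0.001, 0.0, -0.0]
3 from [634.6  36.1  91.7] ->lin [-2.9, 0.0, 5.0] rot [0.001, 0.0, -0.0]
1.5 from [634.6  36.1  91.7] ->lin [-3.6, 0.0, 6.3] rot [0.001, 0.0, -0.0]
```

arm_command:
  rows:
    - {"grip": 0.4,"linear": [-1,0,1.6],"rot": [0,0,0]}
    - {"grip": 0.4,"linear": [-1.9,0,3.2],"rot": [0,0,0]}
    - {"grip": 0.4,"linear": [-1.9,0,3.2],"rot": [0,0,0]}

```text
clock: 19.62
position: [637.2, 36.2, 88.6]
ee_rot: [-0.02, 0.994, 0.003, 0.106]
contact_force: [-0.3, 0.5, -2.5]
gripper_width: 53.1
grasp_force: 63.9
```

arm_command:
  rows:
    - {"grip": 0.4,"linear": [-0.5,0,0.9],"rot": [0,0,0]}
    - {"grip": 0.4,"linear": [-1,0,1.8],"rot": [0,0,0]}
    - {"grip": 0.4,"linear": [-1,0,1.8],"rot": [0,0,0]}

```text
clock: 20.0
position: [638.4, 36.3, 87.5]
ee_rot: [-0.02, 0.994, 0.003, 0.106]
contact_force: [-1.3, 0.6, 0.6]
gripper_width: 53.3
grasp_force: 64.0
```

arm_command:
  rows:
    - {"grip": 0.4,"linear": [-0.5,0,0.9],"rot": [0,0,0]}
    - {"grip": 0.4,"linear": [-0.5,0,0.9],"rot": [0,0,0]}
    - {"grip": 0.4,"linear": [-0.5,0,0.9],"rot": [0,0,0]}

```text
clock: 20.38
position: [638.4, 36.2, 87.4]
ee_rot: [-0.02, 0.994, 0.003, 0.105]
contact_force: [-6.4, 0.5, 5.8]
gripper_width: 52.8
grasp_force: 65.0
```

```bash
python3 m3.py i3; python3 - <<'E'
from h import *
F=frame();s=arm.read_state();r=R.from_quat(s['ee_rot'])
print('per 1mm down-slope in tool',r.inv().apply(-F.as_matrix()[:,0]),'per 1mm out',r.inv().apply(F.as_matrix()[:,2]))
E
```

```text
[638.4  36.2  87.4] [-6.4  0.5  5.8] 20.375
hole-screw in console u,y,n [-0.1 -0.1  3. ] tilt err [ 0.  0. -0.]
scene crop0 360 225 scale 7.6923076923076925 head [387.  251.3] hole [388.3 253.1] slot [394.1 253.2] tabend [397.8 253.3]
[[389.9, 251.8]]
[[391.8, 252.5]]
side crop0 240 136 scale 7.6923076923076925 head [266.  162.3] hole [265.  163.3] slot [261.3 158.8] tabend [258.9 156.1]
[]
[[261.5, 158.4]]
per 1mm down-slope in tool [ 0.88382065 -0.00457467  0.46780352] per 1mm out [ 0.46779601 -0.00266013 -0.88383246]
```

View pics/i3.png

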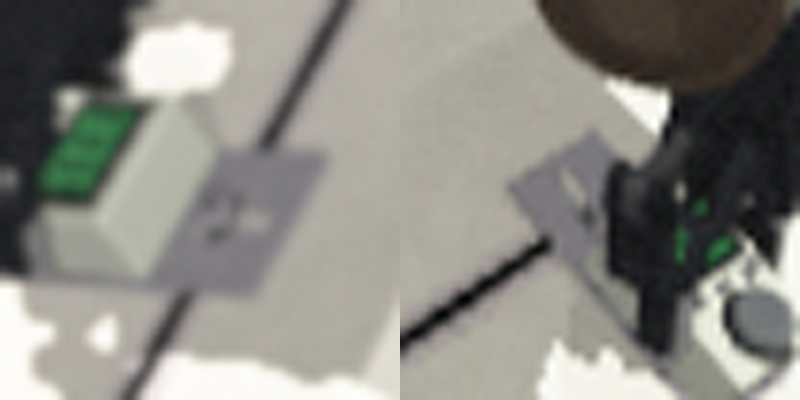

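Contact on the face (about 9 N), with the screw head visible inside the keyhole in both views. I'll back off slightly and slide down the slope.

arm_command:
  rows:
    - {"grip": 0.4,"linear": [0.6,0,-1.1],"rot": [0,0,0]}
    - {"grip": 0.4,"linear": [3.2,0,0.3],"rot": [0,0,0]}
    - {"grip": 0.4,"linear": [5.9,0,1.7],"rot": [0,0,0]}
    - {"grip": 0.4,"linear": [8.5,0,3.1],"rot": [0,0,0]}
    - {"grip": 0.4,"linear": [11.2,0,4.5],"rot": [0,0,0]}
    - {"grip": 0.4,"linear": [13.8,0,5.9],"rot": [0,0,0]}
    - {"grip": 0.4,"linear": [13.8,0,5.9],"rot": [0,0,0]}

```text
clock: 21.55
position: [626.2, 35.6, 77.2]
ee_rot: [-0.02, 0.994, 0.003, 0.105]
contact_force: [-1.7, 0.2, -0.1]
gripper_width: 53.2
grasp_force: 64.2
```

```bash
python3 - <<'E'
from h import *
s=arm.read_state();Rh,t=inhand();Rw=R.from_quat(s['ee_rot']);M=frame().as_matrix()
print(M.T@(s['position']+Rw.apply(t)+(Rw*Rh).apply([54,0,-16.5])-S), M.T@s['contact_force'],s['wrist_torque'])
E
```

```text
[-15.98470821  -0.15489356   3.03015197] [-1.31093202  0.2500259   1.03319855] [0.07830429 0.81912685 0.01200605]
```

arm_command:
  rows:
    - {"grip": 0.4,"linear": [0.9,0,0.5],"rot": [0,0,0]}
    - {"grip": 0.4,"linear": [1.8,0,0.9],"rot": [0,0,0]}
    - {"grip": 0.4,"linear": [2.7,0,1.4],"rot": [0,0,0]}
    - {"grip": 0.4,"linear": [2.7,0,1.4],"rot": [0,0,0]}

```text
clock: 22.05
position: [625.3, 35.8, 76.4]
ee_rot: [-0.02, 0.994, 0.003, 0.107]
contact_force: [0.8, -1.5, 2.1]
gripper_width: 52.8
grasp_force: 64.4
```

```bash
cat > st.py <<'E'
from h import *
np.set_printoptions(precision=2,suppress=True)
s=arm.read_state();Rh,t=inhand();Rw=R.from_quat(s['ee_rot']);M=frame().as_matrix()
print(M.T@(s['position']+Rw.apply(t)+(Rw*Rh).apply([54,0,-16.5])-S), M.T@s['contact_force'],s['wrist_torque'])
E
python3 st.py
```

```text
[-17.14   0.1    3.21] [ 1.91 -1.52  1.16] [-0.33  0.19 -0.14]
```

arm_command:
  rows:
    - {"grip": 0.4,"linear": [0.9,0,0.5],"rot": [0,0,0]}
    - {"grip": 0.4,"linear": [1.8,0,0.9],"rot": [0,0,0]}
    - {"grip": 0.4,"linear": [1.8,0,0.9],"rot": [0,0,0]}

```text
clock: 22.42
position: [625.1, 35.9, 76.3]
ee_rot: [-0.02, 0.994, 0.003, 0.108]
contact_force: [2.9, -0.8, 5.1]
gripper_width: 53.1
grasp_force: 64.7
```

```bash
python3 st.py
```

```text
[-17.33   0.2    3.42] [ 5.42 -0.89  2.07] [-0.65 -0.34 -0.28]
```

arm_command:
  rows:
    - {"grip": 0.4,"linear": [-1.9,0,0.1],"rot": [0,0,0]}
    - {"grip": 0.4,"linear": [-1.9,0,0.1],"rot": [0,0,0]}
    - {"grip": 1,"linear": [-1.9,0,0.1],"rot": [0,0,0]}
    - {"grip": 1,"linear": [-1.9,0,0.1],"rot": [0,0,0]}
    - {"grip": 1,"linear": [-1.9,0,0.1],"rot": [0,0,0]}
    - {"grip": 1,"linear": [0,0,-25],"rot": [0,0,0]}
    - {"grip": 1,"linear": [10,0,-70],"rot": [0,0,0]}
    - {"grip": 1,"linear": [20,0,-110],"rot": [0,0,0]}
    - {"grip": 0,"linear": [30,0,-120],"rot": [0,0,0]}
    - {"grip": 0,"linear": [30,0,-120],"rot": [0,0,0]}

```text
clock: 23.68
position: [567.7, 33.3, 185.6]
ee_rot: [-0.02, 0.994, 0.003, 0.106]
contact_force: [-0.9, -0.8, -0.3]
gripper_width: 51.5
grasp_force: 0.0
```

```bash
python3 - <<'E'
from h import *
np.set_printoptions(precision=1,suppress=True)
M=frame().as_matrix()
s=arm.read_state();p,K,E=shot('wrist');save(p,'pics/w4.png');np.savez('w4.npz',K=K,E=E);print(s['position'],s['contact_force'],s['clock'],s['gripper_width'])
b=S+M@np.array([-72-23,0,40.5]);print('expected start_top',b,proj(K,E,b),'slotline',proj(K,E,S))
c,_,_=(0,0,0)
for q in ['start_top','timer_center','timer_slot_end','screw']: print(q,[(np.round(r['pixel'],1).tolist(),round(r['score'],2)) for r in models.tip_of(p,q)][:3])
a=p['frame'][:,:,::-1];h=[]
for n in('scene','side'):
    pp,K2,E2=shot(n);save(pp,f'pics/{n}_h.png');q=proj(K2,E2,S+M@np.array([-60,0,0])).astype(int)
    h.append(cv2.resize(pp['frame'][q[1]-32:q[1]+32,q[0]-32:q[0]+32,::-1],(300,300),interpolation=cv2.INTER_CUBIC)); print(n,q-32,'start',proj(K2,E2,b),[(np.round(r['pixel'],1).tolist(),round(r['score'],2)) for r in models.tip_of(pp,'start_top') if np.hypot(*(np.array(r['pixel'])-q))<30])
cv2.imwrite('pics/h1.png',np.hstack([cv2.resize(a,(480,300)),h[0]])[:, :780]); cv2.imwrite('pics/h2.png',h[1])
E
```

```text
[567.7  33.3 185.6] [-0.9 -0.8 -0.3] 23.675 51.459838868029166
expected start_top [593.6  34.3  90.8] [324.4 212.8] slotline [324.9 333.4]
start_top [([328.5, 213.9], 0.57)]
timer_center [([320.9, 246.7], 0.6)]
timer_slot_end [([322.3, 335.0], 0.93), ([585.4, 69.9], 0.79)]
screw [([324.0, 334.3], 0.6)]
scene [338 221] start [351.7 242.7] [([354.4, 238.6], 0.53)]
side [245 146] start [291.2 181.3] [([292.1, 178.7], 0.57)]
```

View pics/h1.png

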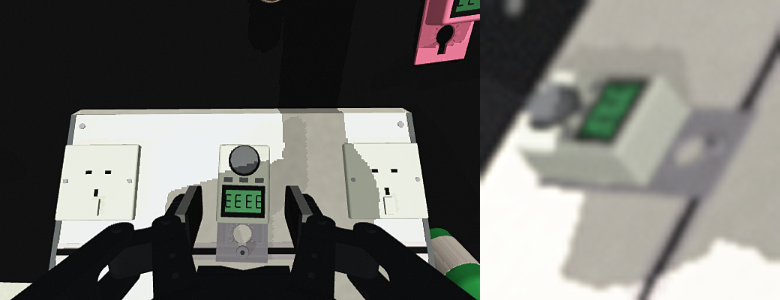

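The timer hangs on the screw: in the wrist view the screw sits at the upper end of the slot below the tab edge, with the round hole clear, and the box is square to the console. The button is at (325.5,213), as predicted. Next is pressing it with the shut fingers.

```bash
cat > pr.py <<'E'
from h import *
import sys
s=arm.read_state();M=frame().as_matrix();r=R.from_quat(s['ee_rot']);print('TCP in screw frame',(M.T@(s['position']-S)).round(2),'F',(M.T@s['contact_force']).round(2),s['gripper_width'],s['clock'])
for n in map(float,sys.argv[1:]):
    print(n,end=' ');rel(S+M@np.array([-100,0.4,n]),r)
E
python3 pr.py 70 54
```

```text
TCP in screw frame [-53.68   0.18 128.74] F [ 0.27  0.29 -0.21] -0.19499176128837475 24.125
70.0 from [568.5  33.3 184.9] ->lin [13.4, 0.2, 73.6] rot [0.0, 0.0, 0.0]
54.0 from [568.5  33.3 184.9] ->lin [6.0, 0.2, 87.7] rot [0.0, 0.0, 0.0]
```

arm_command:
  rows:
    - {"grip": 0,"linear": [13.4,0.2,45],"rot": [0,0,0]}
    - {"grip": 0,"linear": [13.4,0.2,73.6],"rot": [0,0,0]}
    - {"grip": 0,"linear": [13.4,0.2,73.6],"rot": [0,0,0]}
    - {"grip": 0,"linear": [9,0.2,82],"rot": [0,0,0]}
    - {"grip": 0,"linear": [6,0.2,87.7],"rot": [0,0,0]}
    - {"grip": 0,"linear": [6,0.2,87.7],"rot": [0,0,0]}
    - {"grip": 0,"linear": [6,0.2,87.7],"rot": [0,0,0]}

```text
clock: 25.0
position: [581.3, 34.2, 99.1]
ee_rot: [-0.02, 0.994, 0.003, 0.106]
contact_force: [0.4, -0.2, 0.5]
gripper_width: 0.3
grasp_force: 0.0
```

```bash
python3 pr.py 48 45 42
```

```text
TCP in screw frame [-99.06   0.49  54.81] F [ 0.63 -0.26  0.15] 0.3470866148709393 25.0
48.0 from [581.3  34.2  99.1] ->lin [-2.3, -0.1, 6.5] rot [0.0, 0.0, 0.0]
45.0 from [581.3  34.2  99.1] ->lin [-3.7, -0.1, 9.1] rot [0.0, 0.0, 0.0]
42.0 from [581.3  34.2  99.1] ->lin [-5.1, -0.1, 11.8] rot [0.0, 0.0, 0.0]
```

arm_command:
  rows:
    - {"grip": 0,"linear": [-1,0,3.5],"rot": [0,0,0]}
    - {"grip": 0,"linear": [-2.3,0,6.5],"rot": [0,0,0]}
    - {"grip": 0,"linear": [-2.3,0,6.5],"rot": [0,0,0]}
    - {"grip": 0,"linear": [-2.3,0,6.5],"rot": [0,0,0]}

```text
clock: 25.5
position: [584.7, 34.3, 92.7]
ee_rot: [-0.02, 0.994, 0.003, 0.106]
contact_force: [0.0, 1.0, -0.3]
gripper_width: -0.2
grasp_force: 0.0
```

```bash
python3 pr.py 45 43 41
```

```text
TCP in screw frame [-100.57    0.44   47.68] F [-0.11  0.96 -0.25] -0.24392776522983942 25.5
45.0 from [584.7  34.3  92.7] ->lin [-1.8, -0.0, 2.1] rot [0.0, 0.0, 0.0]
43.0 from [584.7  34.3  92.7] ->lin [-2.7, -0.0, 3.9] rot [0.0, 0.0, 0.0]
41.0 from [584.7  34.3  92.7] ->lin [-3.6, -0.0, 5.6] rot [0.0, 0.0, 0.0]
```

arm_command:
  rows:
    - {"grip": 0,"linear": [-0.9,0,1.7],"rot": [0,0,0]}
    - {"grip": 0,"linear": [-1.8,0,3.5],"rot": [0,0,0]}
    - {"grip": 0,"linear": [-1.8,0,3.5],"rot": [0,0,0]}
    - {"grip": 0,"linear": [-1.8,0,3.5],"rot": [0,0,0]}

```text
clock: 26.0
position: [587.2, 34.4, 89.9]
ee_rot: [-0.02, 0.994, 0.003, 0.106]
contact_force: [-0.7, -0.6, 1.6]
gripper_width: 0.1
grasp_force: 1.3
```

```bash
python3 pr.py 41 39 37
```

```text
TCP in screw frame [-100.41    0.43   43.91] F [ 0.48 -0.58  1.73] 0.1118734785955366 26.0
41.0 from [587.2  34.4  89.9] ->lin [-1.7, -0.0, 2.4] rot [0.0, 0.0, 0.0]
39.0 from [587.2  34.4  89.9] ->lin [-2.7, -0.0, 4.2] rot [0.0, 0.0, 0.0]
37.0 from [587.2  34.4  89.9] ->lin [-3.6, -0.0, 5.9] rot [0.0, 0.0, 0.0]
```

arm_command:
  rows:
    - {"grip": 0,"linear": [-0.9,0,1.7],"rot": [0,0,0]}
    - {"grip": 0,"linear": [-1.8,0,3.5],"rot": [0,0,0]}
    - {"grip": 0,"linear": [-2.3,0,4.4],"rot": [0,0,0]}
    - {"grip": 0,"linear": [-2.3,0,4.4],"rot": [0,0,0]}
    - {"grip": 0,"linear": [-2.3,0,4.4],"rot": [0,0,0]}

```text
clock: 26.62
position: [589.4, 34.4, 87.9]
ee_rot: [-0.02, 0.994, 0.002, 0.106]
contact_force: [-12.4, 2.2, 17.6]
gripper_width: 0.1
grasp_force: 10.7
```

```bash
python3 pr.py
```

```text
TCP in screw frame [-100.04    0.38   41.04] F [ 1.92  2.71 21.4 ] 0.12405690648857805 26.625
```

Fully pressed (21 N, well above the spring's 4 N). Retreating.

arm_command:
  rows:
    - {"grip": 0,"linear": [2.3,0,-4.4],"rot": [0,0,0]}
    - {"grip": 0,"linear": [9,0,-18],"rot": [0,0,0]}
    - {"grip": 0,"linear": [20,0,-60],"rot": [0,0,0]}
    - {"grip": 0,"linear": [20,0,-110],"rot": [0,0,0]}
    - {"grip": 0,"linear": [20,0,-130],"rot": [0,0,0]}
    - {"grip": 0,"linear": [20,0,-130],"rot": [0,0,0]}
    - {"grip": 0,"linear": [20,0,-130],"rot": [0,0,0]}

```text
clock: 27.5
position: [542.7, 32.3, 207.6]
ee_rot: [-0.02, 0.994, 0.003, 0.105]
contact_force: [0.4, -0.1, 0.5]
gripper_width: -0.1
grasp_force: 0.0
```

```bash
python3 - <<'E'
from h import *
np.set_printoptions(precision=1,suppress=True)
M=frame().as_matrix();s=arm.read_state();p,K,E=shot('wrist');print(s['position'],s['contact_force'])
a=p['frame'][:,:,::-1]
for q in ['start_top','timer_hole','screw','timer_slot_end']: print(q,[np.round(r['pixel'],1).tolist() for r in models.tip_of(p,q)][:2])
pp,K2,E2=shot('side');q=proj(K2,E2,S+M@np.array([-60,0,0])).astype(int)
for n,x in(('side',pp),):print([ (k,[np.round(r['pixel'],1).tolist() for r in models.tip_of(x,k)][:1]) for k in('jar','calculator')])
h=cv2.resize(pp['frame'][q[1]-32:q[1]+32,q[0]-32:q[0]+32,::-1],(300,300),interpolation=cv2.INTER_CUBIC)
cv2.imwrite('pics/f1.png',np.hstack([cv2.resize(a[100:400,140:520],(480,379)),cv2.copyMakeBorder(h,0,79,0,0,cv2.BORDER_CONSTANT)]))
E
```

```text
[542.7  32.3 207.6] [ 0.4 -0.1  0.5]
start_top [[325.2, 225.8], [356.4, 10.5]]
timer_hole [[566.3, 74.4], [322.8, 334.9]]
screw [[319.4, 335.0]]
timer_slot_end [[318.7, 333.3], [558.4, 96.9]]
[('jar', [[330.2, 226.5]]), ('calculator', [[381.6, 165.3]])]
```

View pics/f1.png

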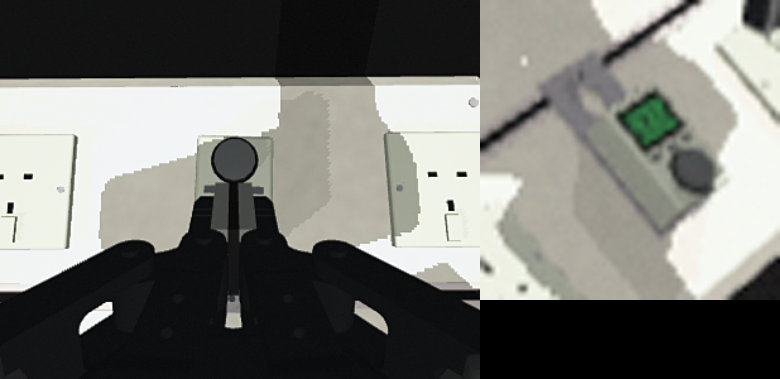

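The final view shows the timer hanging straight and flat. Its tab end is just above the slot line, the screw is at the slot's end, and the arm is clear. The jar and calculator are unmoved. Handing in.

```bash
python3 -c "
from bench import job
print(job.job_done())"
```

```text
the job is handed in; nothing more can be done
None
```

The timer hangs straight and flat on the screw, seated at the slot's end, its start button was pressed right down, the jar and calculator show no shift in the final side view, and the job was handed in at about 28 s of the 61 s; no verdict came back.

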